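# Lock the lid of the brush-washing pot

## Robot

A 6-joint arm with a two-finger parallel gripper is mounted at the origin on the work surface. World frame = base frame: x ahead of the robot, y to its left, z up, the work surface at z = 0. Lengths are in m, angles in rad, forces in N, time in s.
With the tool pointing down it reaches from about 0.3 to 0.85 m from the base axis. Payload 4.2 kg.
Tool frame: the origin (TCP) lies at the very end of the fingers, on their centre line; the grasp point (between the pads) lies 19 mm behind it (bot.grasp_offset is the distance from the TCP to the grasp point, in m); x points along the fingers, z is the direction in which the jaws open and shut, and the axes are right-handed (so a half turn about x gives the same grasp; the last joint's range is limited). The gripper opens to 91 mm and grips with 3 to 60 N. Pads are 32 mm wide; open, the fingers measure 118 mm over their backs; the gripper's body (76 mm by 178 mm) begins 60 mm behind the grasp point.
Start: joints at [-1.324, 0.32, 1.565, -0, 1.257, -0.02], TCP at [0.152, -0.555, 0.214] pointing down, gripper open.
Joint ranges: [-3.11, 3.11], [-0.84, 2.01], [0.21, 2.61], [-1.34, 4.49], [0.05, 2.63], [-2.56, 2.56]. Speed limits (rad/s): [2.57, 2.57, 3.14, 3.14, 3.14, 3.14].

## Interface

Orientations are given as a unit quaternion [w, x, y, z].
In Python, from station import bot, command_gripper, observe, cams, job gives the robot as it stands. Calls block until the motion is done:
- bot.reach(position, orientation): joint-space move of the TCP to a pose.
- bot.servo_line(position, orientation=None, v=0.15, until_force=None): straight line of the TCP; orientation=None keeps the orientation; v is the mean speed in m/s. With until_force (N) it stops when the force on the tool has changed by that much, and returns True; else False.
- bot.move_joints(angles): joint-space move.
- command_gripper(opening, strength=None): finger opening in m; strength is the grip in N (None keeps the last); returns when the fingers have stopped.
- bot.dwell(seconds).
- bot.inverse_kinematics(position, orientation): joint angles nearest the present ones, or None.
- observe(): the state.
- cams.grab_frame(name): name is "scene" or "top" or "wrist"; returns a dict with "img" (480x640x3 uint8, red, green, blue), "z_map" (480x640 float32, m along the optical axis (not along the pixel's ray), 0 where there is no reading), "mtx" (3x3 intrinsics, pixels), "extrinsics" (4x4, takes a point from camera to world coordinates). Camera axes: x right, y down, z forward; pixel columns grow to the right and rows downward; lengths in m; the calibration is good to about 2 mm. A picture is of the moment at which its call begins.
A pose or a line that the arm cannot do raises bot.PlanningError and nothing moves.
- job.close_job(): hands the job in, once; it reports no verdict.
The state is a dict: "time_s": time; "qpos": joint angles; "qvel": joint speeds; "effort": joint torques, N m; "ee_pos": TCP position; "tcp_rot": TCP orientation; "force": force on the tool from outside, world axes, zero at the start; "moment": the same for the moment, N m; "width": finger opening in m.
Only numpy, scipy, OpenCV 4.12 (cv2) and the standard library are available. Lean on these libraries where they do the work, as an engineer would, in place of code of your own. Each camera call takes 0.05 s, during which the arm holds its last target.

## Task

On the conservator's bench the lid of the larger brush-washing pot has been set down but has not caught: it stands proud of the rim. Turn the lid back (anticlockwise from above) until its lugs drop through the gaps and it sits down on the rim, then screw it forward (clockwise) to the stop and let go. Leave the smaller, already closed pot where it is.

Things in the scene. Friction and masses are not known exactly. Their poses are not given: they have to be found in the camera images.
- lid_grip (a point): Centre of the wooden bar grip (mm: 66 long in x, 18 wide in y, 22 high) on the larger pot's loose lid, 200 g; z up, on its axis. The top of the lid's 104 disc is 26 below; two thin posts carry the bar. Two lugs under the lid lie in line with the bar. At the start the lugs lie on the pot's collar, the lid 15 too high, the bar 34 to 60 degrees clockwise (from above) of the line of the pot's ears.
- pot: Larger pot, loose, steel, 104 mm across, 85 mm high, 1.1 kg, two wire ears. Origin: centre of its underside; z up, x through the ears. Its collar has gaps under the line of the ears: with the bar on that line (within 10 degrees) the lid goes down 15 mm on to the rim; bar centre then 122 mm above this origin. Once down it turns only clockwise, to a stop about 67 degrees past the ears.
- small_pot_center (a point): Bystander: half-way up the body of a smaller steel pot of the same kind, 74 mm in diameter, 65 mm high to the top of its lid's disc and 98 mm high with its bar grip. Its lid is already shut. z up.
Mind the look-alikes: they are no part of the job. What is shaped like the part that bears lid_grip but green or orange is not meant.

How it is judged:
On the way:
1. the lid has dropped through the gaps on to the rim, its bar still near the line of the ears (z of lid_grip in the frame of pot below 0.127 m and horizontal distance between lid_grip and pot below 0.012 m and angle between the x axis of lid_grip and the x axis of pot, either way round below 0.6 rad), for 0.1 s.
At the end, for the whole second after the job is handed in: The lid is down on the larger pot's rim (bar centre less than 127 mm above the pot's underside and within 12 mm of its axis) and screwed clockwise under the collar, its bar at least 50 degrees past the line of the ears (the stop is at about 67); the pot stands upright and still on the bench (z of lid_grip in the frame of pot between 0.115 and 0.127 m and horizontal distance between lid_grip and pot below 0.012 m and angle between the x axis of lid_grip and the x axis of pot, either way round above 0.87 rad and angle between pot's own z axis and vertical below 0.1 rad and height (world z) of pot below 0.01 m and linear speed of pot below 0.02 m/s); the robot touches nothing.
It fails at once if the smaller pot is moved by more than 30 mm (distance of small_pot_center from where it was at the start of the episode above 0.03 m).
It also fails if it takes over 35 s, if anything falls off the work surface, if the arm or the gripper's body presses on something with over 40 N, if the wrist force passes 120 N, or if a joint passes its speed limit or range.

## Working session

There is one attempt and no reset: what is moved stays moved. The work goes in short steps, each a Python script; the robot and the scene stay as the last script left them, time stands still between calls to the robot, and variables do not carry over. Pictures are saved under pics/ and viewed, and the job is handed in when it is done.

```bash
ls; mkdir -p pics
python3 - <<'E'
from station import bot, command_gripper, observe, cams, job
import cv2, numpy as np
for n in ("scene","top"):
    f=cams.grab_frame(n)
    cv2.imwrite(f"pics/{n}0.png",f["img"][:,:,::-1]); np.savez(f"{n}0.npz",**f)
    print(n,f["mtx"].round(1).tolist(),f["extrinsics"].round(3).tolist())
print(observe()["time_s"])
E
```

```text
pics
scene [[458.5, 0.0, 311.6], [0.0, 458.5, 236.4], [0.0, 0.0, 1.0]] [[0.127, 0.689, -0.714, 1.172], [0.992, -0.079, 0.101, -0.108], [0.013, -0.721, -0.693, 0.661], [0.0, 0.0, 0.0, 1.0]]
top [[603.3, 0.0, 324.6], [0.0, 603.3, 240.7], [0.0, 0.0, 1.0]] [[0.029, -0.998, 0.051, 0.523], [-1.0, -0.029, 0.011, -0.032], [-0.009, -0.052, -0.999, 1.194], [0.0, 0.0, 0.0, 1.0]]
0.1
```

View pics/scene0.png

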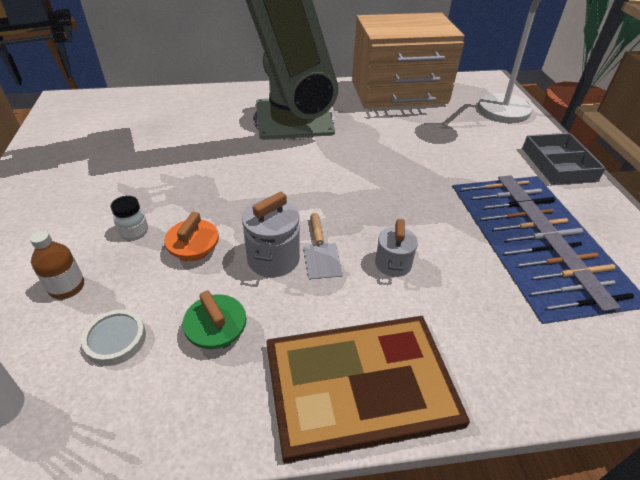

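View pics/top0.png

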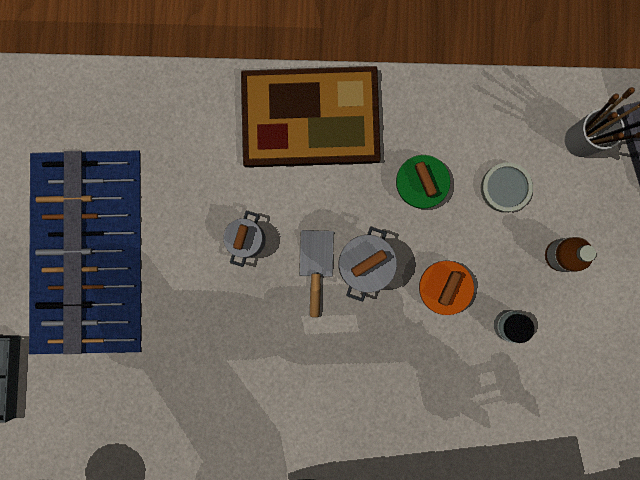

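```bash
cat > h.py <<'E'
import numpy as np, cv2
def cloud(f):
    z=f["z_map"].astype(float); K=f["mtx"]; v,u=np.mgrid[:480,:640]
    P=np.stack([(u-K[0,2])/K[0,0]*z,(v-K[1,2])/K[1,1]*z,z],-1)
    E=f["extrinsics"]; return P@E[:3,:3].T+E[:3,3], z>0
def ray(f,u,v,h):
    K=f["mtx"];E=f["extrinsics"]; d=E[:3,:3]@np.array([(u-K[0,2])/K[0,0],(v-K[1,2])/K[1,1],1.])
    return E[:3,3]+d*(h-E[2,3])/d[2]
def woodmask(img):
    hsv=cv2.cvtColor(img,cv2.COLOR_RGB2HSV)
    return cv2.inRange(hsv,(4,110,50),(17,235,220))
E
python3 - <<'E'
from h import *
for n,(r0,r1,c0,c1) in dict(top=(215,315,310,430),scene=(180,290,220,350)).items():
    f=dict(np.load(f"{n}0.npz")); img=f["img"]
    s=cv2.resize(img[r0:r1,c0:c1],None,fx=5,fy=5,interpolation=cv2.INTER_CUBIC)
    cv2.imwrite(f"pics/{n}0z.png",s[:,:,::-1])
    P,ok=cloud(f); m=np.zeros((480,640),np.uint8); m[r0:r1,c0:c1]=woodmask(img)[r0:r1,c0:c1]
    k,l,st,ce=cv2.connectedComponentsWithStats(m)
    for i in range(1,k):
        if st[i,4]<60: continue
        q=P[(l==i)&ok]; print(n,st[i],ce[i],np.median(q,0).round(4),np.percentile(q[:,2],[5,95]).round(4))
    if n=="top":
        yy,xx=np.mgrid[:480,:640]; 
        d=ok&(np.hypot(xx-368,yy-263)<26)&(m==0); print("disc z",np.percentile(P[d][:,2],[10,50,90]).round(4))
E
```

```text
top [352 250  35  27 361] [368.8199446  262.82548476] [ 0.5403 -0.0989  0.1471] [0.1437 0.1506]
top [310 274  10  41 361] [314.58171745 294.06094183] [ 0.4789 -0.003   0.0175] [0.0131 0.0219]
disc z [0.108  0.1107 0.1135]
scene [254 192  32  26 433] [269.30023095 204.34642032] [ 0.5491 -0.0968  0.1447] [0.1314 0.1484]
```

```bash
ls pics
```

```text
scene0.png
scene0z.png
top0.png
top0z.png
```

View pics/top0z.png

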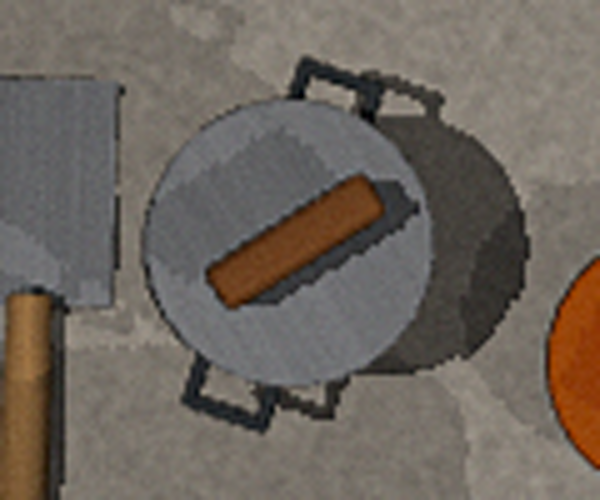

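View pics/scene0z.png

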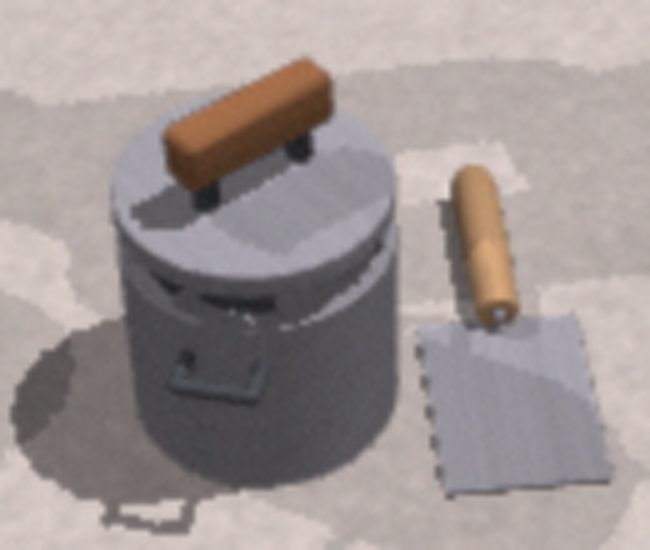

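Run:
```python
from h import *
f=dict(np.load("top0.npz")); g=dict(np.load("scene0.npz"))
m=np.zeros((480,640),np.uint8); m[215:315,340:430]=woodmask(f["img"])[215:315,340:430]
c=max(cv2.findContours(m,cv2.RETR_EXTERNAL,cv2.CHAIN_APPROX_NONE)[0],key=cv2.contourArea)
r=cv2.minAreaRect(c); print(r); box=cv2.boxPoints(r)
W=np.array([ray(f,*p,0.148) for p in box]); ctr=ray(f,*r[0],.148); print("bar",ctr.round(4))
e=[W[1]-W[0],W[2]-W[1]]; print([np.linalg.norm(x).round(4) for x in e]); L=max(e,key=np.linalg.norm); yaw=np.degrees(np.arctan2(L[1],L[0])); print("bar yaw",yaw)
# triangulate
def Pm(f): return f["mtx"]@np.linalg.inv(f["extrinsics"])[:3]
X=cv2.triangulatePoints(Pm(f),Pm(g),np.array(r[0],float).reshape(2,1),np.array([[269.8],[200.6]]));print("tri",(X[:3]/X[3]).ravel())
# ears
P,ok=cloud(f); dark=(f["img"].max(-1)<75); yy,xx=np.mgrid[:480,:640]
for (u,v) in ((378.2,232),(355.4,295)):
    s=dark&(np.hypot(xx-u,yy-v)<13)&ok&(P[...,2]>.03)&(P[...,2]<.09); q=P[s]; print("ear",len(q),np.median(q,0).round(4),q.mean(0).round(4),np.percentile(q[:,2],[10,90]).round(3))
a=ray(f,378.2,229.6,.06);b=ray(f,355.4,297.8,.06);d=a-b;print(a,b,"mid",(a+b)/2,"yaw",np.degrees(np.arctan2(d[1],d[0])))
# disc
d=ok&(np.hypot(xx-368,yy-263)<32)&(P[...,2]>.1)&(P[...,2]<.125); D=f["z_map"]
cnt=cv2.findContours(d.astype(np.uint8),cv2.RETR_EXTERNAL,cv2.CHAIN_APPROX_NONE)[0]; c=max(cnt,key=cv2.contourArea); E=cv2.fitEllipse(c); print(E, ray(f,*E[0],.111))
```

```text
((368.768310546875, 262.91461181640625), (9.976068496704102, 36.94108581542969), 57.094757080078125)
bar [ 0.5403 -0.0985  0.148 ]
[np.float64(0.064), np.float64(0.0172)]
bar yaw -55.46985200390202
tri [ 0.54049617 -0.0974234   0.14415767]
ear 90 [ 0.6015 -0.1182  0.0696] [ 0.6005 -0.1175  0.0695] [0.067 0.072]
ear 102 [ 0.481  -0.0778  0.0689] [ 0.482  -0.0795  0.069 ] [0.066 0.072]
[ 0.60495579 -0.12022254  0.06      ] [ 0.4758318  -0.08077187  0.06      ] mid [ 0.54039379 -0.1004972   0.06      ] yaw -16.989246878308116
((367.5077819824219, 263.0641784667969), (56.57516098022461, 57.03030776977539), 105.31056213378906) [ 0.54061789 -0.09861866  0.111     ]
```

```bash
cat >> h.py <<'E'
from scipy.spatial.transform import Rotation as R
def quat(psi):  # psi deg: yaw of jaw axis, tool down
    p=np.radians(psi); x=np.array([0,0,-1.]); z=np.array([np.cos(p),np.sin(p),0]); y=np.cross(z,x)
    q=R.from_matrix(np.c_[x,y,z]).as_quat(); return [q[3],q[0],q[1],q[2]]
E
python3 - <<'E'
from station import *
from h import *
for b in (0,180):
  for psi in (34.5,72.5,75,5,0,-10):
    for z in (.12,.2):
      j=bot.inverse_kinematics([.5405,-.0985,z],quat(psi+b)); print(psi+b,z,None if j is None else np.round(j,2))
print(observe()["tcp_rot"], R.from_quat(np.roll(observe()["tcp_rot"],-1)).as_matrix().round(2).tolist())
E
```

```text
34.5 0.12 [-0.2   0.36  1.76 -0.    1.02 -0.8 ]
34.5 0.2 [-0.2   0.29  1.65 -0.    1.21 -0.8 ]
72.5 0.12 [-0.2   0.36  1.76 -0.    1.02 -1.47]
72.5 0.2 [-0.2   0.29  1.65 -0.    1.21 -1.47]
75 0.12 [-0.2   0.36  1.76 -0.    1.02 -1.51]
75 0.2 [-0.2   0.29  1.65 -0.    1.21 -1.51]
5 0.12 [-0.2   0.36  1.76 -0.    1.02 -0.29]
5 0.2 [-0.2   0.29  1.65 -0.    1.21 -0.29]
0 0.12 [-0.2   0.36  1.76 -0.    1.02 -0.2 ]
0 0.2 [-0.2   0.29  1.65 -0.    1.21 -0.2 ]
-10 0.12 [-0.2   0.36  1.76 -0.    1.02 -0.03]
-10 0.2 [-0.2   0.29  1.65 -0.    1.21 -0.03]
214.5 0.12 [-0.2   0.36  1.76 -0.    1.02  2.34]
214.5 0.2 [-0.2   0.29  1.65 -0.    1.21  2.34]
252.5 0.12 [-0.2   0.36  1.76 -0.    1.02  1.68]
252.5 0.2 [-0.2   0.29  1.65 -0.    1.21  1.68]
255 0.12 [-0.2   0.36  1.76 -0.    1.02  1.63]
255 0.2 [-0.2   0.29  1.65 -0.    1.21  1.63]
185 0.12 None
185 0.2 None
180 0.12 None
180 0.2 None
170 0.12 None
170 0.2 None
[ 0.56161976  0.4293984   0.5625152  -0.42869209] [[-0.0, 0.96, 0.26], [0.0, 0.26, -0.96], [-1.0, 0.0, -0.0]]
```

Run:
```python
from station import *
from h import *
bot.reach([.5405,-.0985,.26],quat(34.5)); print(observe()["time_s"])
f=cams.grab_frame("wrist"); np.savez("w1.npz",**f); cv2.imwrite("pics/w1.png",f["img"][:,:,::-1])
m=woodmask(f["img"]); P,ok=cloud(f)
for c in cv2.findContours(m,cv2.RETR_EXTERNAL,cv2.CHAIN_APPROX_NONE)[0]:
    if cv2.contourArea(c)<800: continue
    r=cv2.minAreaRect(c); W=np.array([ray(f,*p,.148) for p in cv2.boxPoints(r)]); e=[W[1]-W[0],W[2]-W[1]];L=max(e,key=np.linalg.norm)
    mm=np.zeros_like(m);cv2.drawContours(mm,[c],-1,1,-1); q=P[(mm>0)&ok]
    print(r,ray(f,*r[0],.148).round(4),np.degrees(np.arctan2(L[1],L[0])),np.median(q,0).round(4),[np.linalg.norm(x).round(4) for x in e])
print(f["extrinsics"].round(3).tolist())
```

```text
2.25
((321.0, 230.0), (84.0, 22.0), 90.0) [ 0.539  -0.0937  0.148 ] -54.92902452193838 [ 0.5386 -0.0937  0.1479] [np.float64(0.0161), np.float64(0.0657)]
((545.3380126953125, 206.71389770507812), (40.29685974121094, 239.7055206298828), 45.528873443603516) [0.6663 0.0153 0.148 ] 83.79872548261979 [0.7412 0.0511 0.0242] [np.float64(0.1642), np.float64(0.0309)]
((320.6399841308594, 89.47999572753906), (85.19999694824219, 19.199996948242188), 36.869895935058594) [ 0.4824 -0.0121  0.148 ] -0.30216804639142025 [ 0.4754 -0.0016  0.0185] [np.float64(0.0124), np.float64(0.0568)]
[[0.825, 0.543, 0.158, 0.495], [0.566, -0.792, -0.231, -0.035], [-0.0, 0.28, -0.96, 0.431], [0.0, 0.0, 0.0, 1.0]]
```

View pics/w1.png

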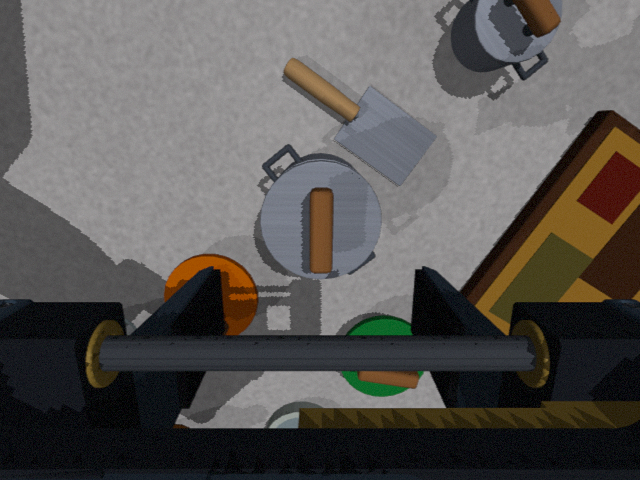

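Run:
```python
from h import *
f=dict(np.load("w1.npz")); P,ok=cloud(f); yy,xx=np.mgrid[:480,:640]
d=ok&(np.hypot(xx-321,yy-217)<75)&(P[...,2]>.104)
c=max(cv2.findContours(d.astype(np.uint8),cv2.RETR_EXTERNAL,cv2.CHAIN_APPROX_NONE)[0],key=cv2.contourArea); E=cv2.fitEllipse(cv2.convexHull(c)); print(E,ray(f,*E[0],.111))
t=ok&d&(P[...,2]<.12); print("disc z",np.median(P[t][:,2]))
m=cv2.inRange(P[...,2].astype(np.float32),.142,.16)
m[(abs(xx-321)>40)|(abs(yy-230)>60)]=0
q=P[(m>0)&ok]; print("bar top pts",q.mean(0),(q[:,:2].max(0)+q[:,:2].min(0))/2)
q=q[:,:2]; r=cv2.minAreaRect((q*1000).astype(np.float32)); print(r)
f=dict(np.load("top0.npz")); P,ok=cloud(f)
k=ok&(P[...,2]>.142)&(np.hypot(xx-368,yy-263)<30); print(cv2.minAreaRect((P[k][:,:2]*1000).astype(np.float32)))
```

```text
((320.6718444824219, 219.35894775390625), (118.65746307373047, 121.24211120605469), 88.67206573486328) [ 0.53920014 -0.09393421  0.111     ]
disc z 0.1112263229608475
bar top pts [ 0.53960538 -0.09439779  0.14765186] [ 0.54056249 -0.09586558]
((540.62451171875, -95.47984313964844), (17.50333023071289, 64.59056091308594), 34.13674545288086)
((540.8544921875, -98.64070129394531), (17.95240020751953, 66.09315490722656), 34.282901763916016)
```

Run:
```python
from station import *
from h import *
q=quat(34.6)
print(bot.servo_line([.5402,-.0962,.170],q,v=.1), bot.servo_line([.5402,-.0962,.120],q,v=.06,until_force=6))
print(observe()["ee_pos"])
command_gripper(.03,15); command_gripper(.0,25)
o=observe();print(o["time_s"],o["width"],o["force"].round(2) if hasattr(o["force"],'round') else o["force"],o["moment"],o["ee_pos"])
f=cams.grab_frame("top"); cv2.imwrite("pics/top1.png",cv2.resize(f["img"][195:335,290:450],None,fx=4,fy=4)[:,:,::-1])
f=cams.grab_frame("scene"); cv2.imwrite("pics/scene1.png",cv2.resize(f["img"][150:300,200:380],None,fx=4,fy=4)[:,:,::-1])
```

```text
False False
[ 0.54053693 -0.09627911  0.12032799]
5.7 0.017680976624688764 [ 0.1   0.94 -0.18] [ 0.08145248 -0.16804765 -0.02383373] [ 0.54029234 -0.09618518  0.12005511]
```

View pics/scene1.png

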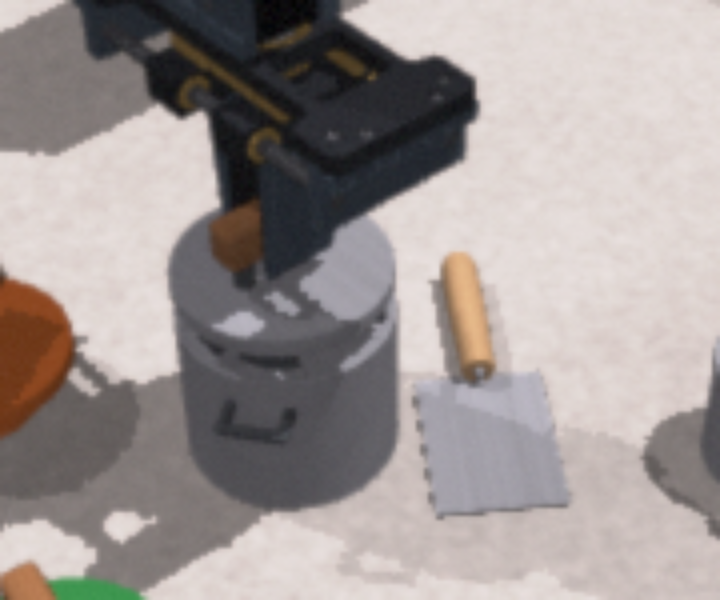

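Run:
```python
from station import *
from h import *
p=[.5402,-.0962,.1200]
for psi in (47,60,72.6):
    bot.servo_line(p,quat(psi),v=.03); o=observe(); print(psi,o["time_s"],np.round(o["force"],1),np.round(o["moment"],2))
h=bot.servo_line([p[0],p[1],.1045],quat(72.6),v=.03,until_force=10)
o=observe(); print(h,o["time_s"],np.round(o["force"],1),np.round(o["moment"],2),np.round(o["ee_pos"],4),o["width"])
f=cams.grab_frame("scene"); np.savez("s2.npz",**f); cv2.imwrite("pics/scene2.png",cv2.resize(f["img"][150:300,200:380],None,fx=4,fy=4)[:,:,::-1])
```

```text
47 6.1667 [-0.4 -0.6  0.3] [-0.03 -0.14  0.05]
60 6.5417 [-0.   0.2 -1.3] [ 0.07 -0.22 -0.01]
72.6 6.9083 [-0.5  0.1 -2.8] [ 0.01 -0.12 -0.01]
True 7.4167 [-0.3 -0.   4.8] [ 0.08 -0.15  0.  ] [ 0.5399 -0.0959  0.1049] 0.01806526506668072
```

View pics/scene2.png

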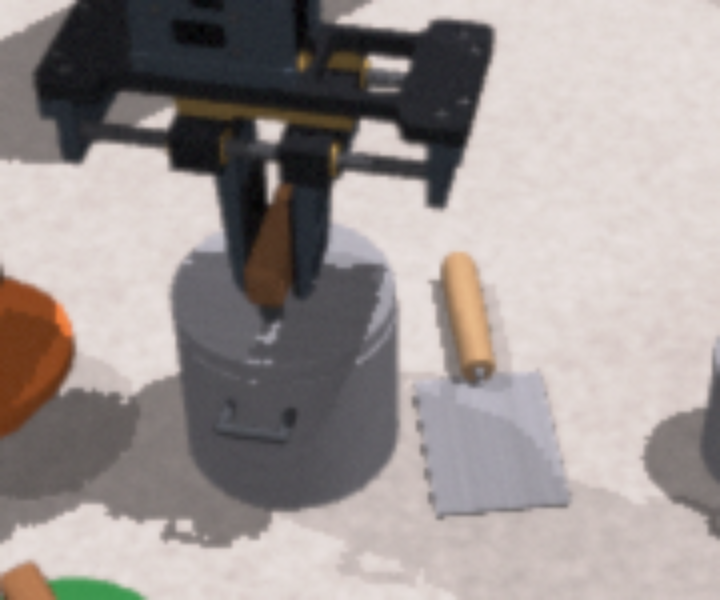

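Run:
```python
from station import *
from h import *
bot.dwell(.25)
p=[.5400,-.0960,.1050]
m0=observe()["moment"][2]
for psi in (65,57,49,41,33,25,19,15,12,9,6,3,0,-3):
    bot.servo_line(p,quat(psi),v=.03); o=observe(); print(psi,round(o["time_s"],2),np.round(o["force"],1),np.round(o["moment"],2))
    if abs(o["moment"][2]-m0)>.8: print("stop"); break
f=cams.grab_frame("scene"); np.savez("s3.npz",**f); cv2.imwrite("pics/scene3.png",cv2.resize(f["img"][150:300,200:380],None,fx=4,fy=4)[:,:,::-1])
```

```text
65 8.0 [ 0.2 -0.2  0.8] [ 0.11 -0.13 -0.09]
57 8.29 [ 0.2 -0.3  0.8] [ 0.09 -0.05 -0.04]
49 8.58 [-0.4 -0.3  1.2] [ 0.05 -0.05 -0.06]
41 8.88 [-0.8  0.2  0.8] [ 0.06 -0.07  0.  ]
33 9.17 [0.2 0.2 0.3] [ 0.08 -0.06 -0.02]
25 9.46 [-0.3  0.3  0.4] [ 0.15 -0.05 -0.01]
19 9.72 [0.1 0.5 0.2] [ 0.11 -0.05 -0.05]
15 9.97 [-0.4  0.1  0.1] [ 0.06 -0.1  -0.02]
12 10.22 [-0.7 -0.2 -0.7] [ 0.03 -0.05  0.02]
9 10.47 [-0.5  0.7  0.4] [ 0.08 -0.08  0.03]
6 10.72 [ 0.8 -0.1 -1.3] [ 0.05 -0.22 -0.07]
3 10.97 [ 2.   0.1 -2.6] [-0.05 -0.54  0.12]
0 11.22 [ 2.1 -0.9 -3.4] [-0.09 -0.53  0.12]
-3 11.47 [ 1.4  0.1 -2.7] [-0.11 -0.43  0.09]
```

View pics/scene3.png

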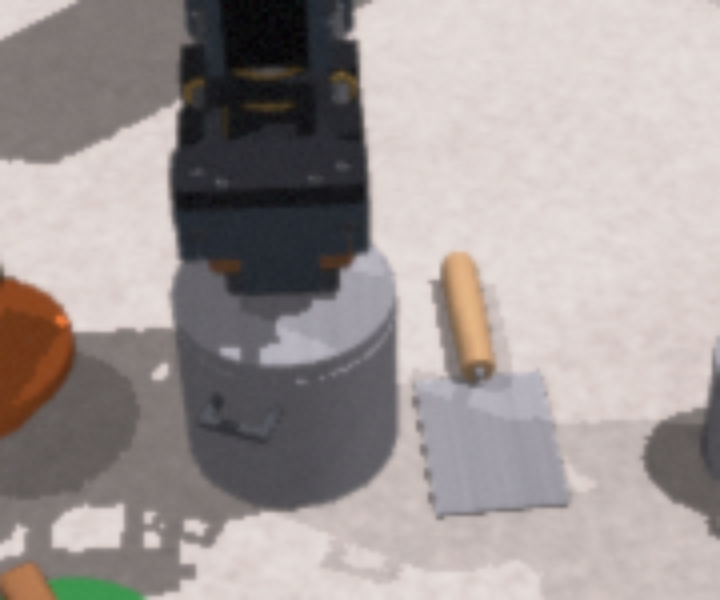

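Run:
```python
from station import *
from h import *
command_gripper(.06); bot.servo_line([.5400,-.0960,.135],v=.06); bot.servo_line([.54,-.096,.24],v=.15)
f=cams.grab_frame("wrist"); np.savez("w4.npz",**f); cv2.imwrite("pics/w4.png",f["img"][:,:,::-1])
bot.reach([.40,-.40,.30],quat(-3)); print(observe()["time_s"],observe()["force"])
for n in("top","scene"):
    f=cams.grab_frame(n); np.savez(n+"4.npz",**f)
    r=(195,335,290,450) if n=="top" else (150,300,200,380)
    cv2.imwrite(f"pics/{n}4.png",cv2.resize(f["img"][r[0]:r[1],r[2]:r[3]],None,fx=4,fy=4,interpolation=cv2.INTER_CUBIC)[:,:,::-1])
    if n=="top":
        cv2.imwrite("pics/top4full.png",f["img"][:,:,::-1])
        P,ok=cloud(f);yy,xx=np.mgrid[:480,:640]
        k=ok&(P[...,2]>.126)&(np.hypot(xx-368,yy-263)<32); print(cv2.minAreaRect((P[k][:,:2]*1000).astype(np.float32)),np.median(P[k][:,2]))
        d=ok&(np.hypot(xx-368,yy-263)<26)&(P[...,2]<.11);print("disc",np.median(P[d][:,2]))
        dark=(f["img"].max(-1)<75); 
        s=dark&ok&(P[...,2]>.055)&(P[...,2]<.083)&(np.hypot(xx-368,yy-263)<48)
        k,l,st,ce=cv2.connectedComponentsWithStats(s.astype(np.uint8))
        for i in range(1,k):
            if st[i,4]>20: print("ear",st[i],P[l==i].mean(0))
```

```text
15.1333 [-0.05057201  0.09976862 -0.413914  ]
((539.88623046875, -99.15547943115234), (65.99453735351562, 18.028608322143555), 87.15061950683594) 0.13213824939738605
disc 0.09553598912175287
ear [371 228  20  15  96] [ 0.59674516 -0.12549845  0.0687702 ]
ear [343 284  20  17 101] [ 0.48396989 -0.07245693  0.06905671]
```

View pics/top4.png

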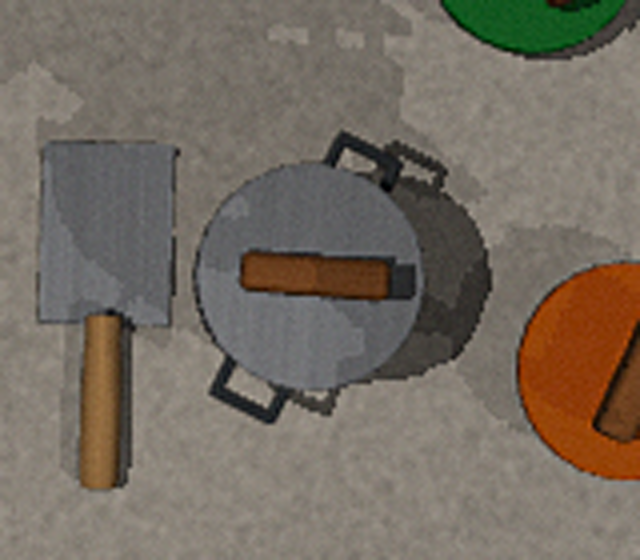

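View pics/scene4.png

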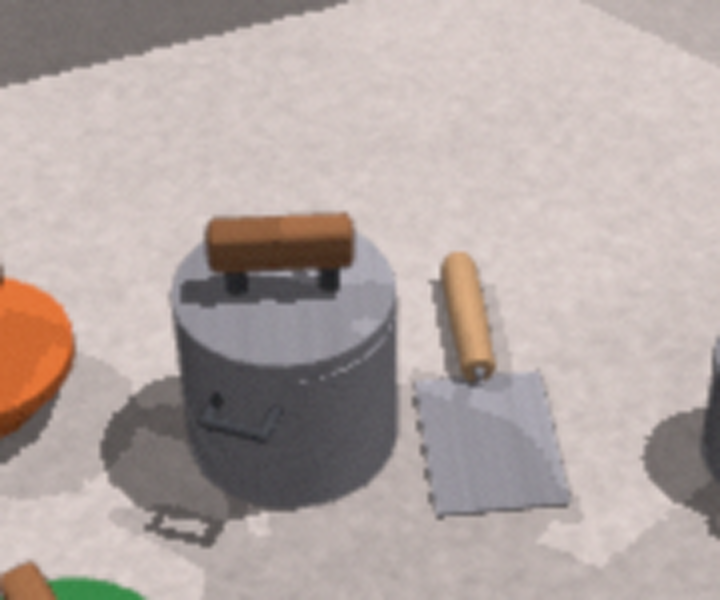

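Run:
```python
from station import *
bot.dwell(.2); job.close_job(); print(observe()["time_s"])
```

```text
the job is handed in; nothing more can be done
the job is handed in; nothing more can be done
```

The larger pot's lid is down on its rim and screwed clockwise to the stop. I've let go, moved the arm clear and handed the job in; the last clock reading was 15.1 s, well inside the 35 s.

**What I did:** I gripped the bar and turned it 38° anticlockwise on to the line of the ears. I lowered it 15 mm until the force showed it on the rim. Then I turned it clockwise about 75° in all. The stop came at about 67°, and the pot turned about 7° with the lid over the last part.

**Last checks (overhead camera, arm clear):**
- **Angle:** the bar is at −92.9° and the ears at −25.2°, so the lid is 67.7° past the ears.
- **Height:** the lid disc's top is at 95.5 mm (111 mm before). The bar's top is at 132 mm, so its centre is about 121 mm up.
- **Position:** the bar centre is within about 1 mm of the midpoint between the ears, and the pot looks upright in the scene picture.
- **Small pot:** nothing went near it. I did not measure its position again.

**Disagreements:** the overhead and wrist cameras differed by about 3–5 mm along the bar, so I gripped between the two readings. Triangulating the bar's top gave 144 mm, while depth gave 147–148 mm. I used the depth value, and the grasp was sound.

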